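# Press the seal crimper and the hand meter home in their foam tray

### The job

Pack the sampling kit: put the bottle-seal crimper and the white hand meter into their own cut-outs in the foam-lined tray, each the only way round that fits, and press each one firmly down past the springy foam lips until it sits level, fully home on the pocket floor. Set them in by hand rather than dropping or slamming them, either one first, and leave the beaker, jar and vial standing where they are.

Things in the scene. Friction and masses are not known exactly. Their poses are not given: they have to be found in the camera images.
- tray: Shallow aluminium tray fixed to the bench, 212 x 196 mm (x, y), 25 mm high, filled level with dark die-cut foam. Origin: centre of the underside; x along both pockets, z up. Pockets: 16 mm deep, pale floor 9 mm above the bench, 3 mm clearance each side; four springy lips in each hold a part up until it is pushed down with about 5 to 20 N in all, then grip its sides.
- crimper_pocket (a point): Point on the crimper pocket's floor (tray axes), at tray (21, 46, 9) mm, where the crimper's origin lies when home, its x axis along tray +x (nose to +x, handles to -x). Narrow slot for the nose, 36 mm wide square for the block, widening cavity with an island for the handles. Lips: 5 mm radius, just below the foam top, 4.5 mm into the pocket from its long sides.
- meter_pocket (a point): Point on the meter pocket's floor (tray axes), at tray (20, -46, 9) mm, where the meter's origin lies when home, its x axis along tray -x (nose to tray -x, on the pocket's tray -y side). Lips as in the other pocket.
- crimper: Pliers-like seal crimper, 0.2 to 0.32 kg, lying flat: steel block 34 x 30 x 32 mm (x, y, height), nose 20 wide, 22 high, to x = +55 mm, two grey splayed handles 12 wide, 18 high, to x = -97, y = +-30 mm. Origin: on the underside, under the block's centre; x to the nose, z up. Grip the block across y (30 mm); home, the block stands 16, nose 6, handles 2 mm above the foam.
- meter: White hand-held meter, 0.17 to 0.27 kg, lying flat, display up: body 90 x 40 x 32 mm (x, y, height), nose 18 wide, 24 high, from x = +45 to +85 mm, set off to one side (y = +2 to +20 mm). Origin: on the underside, under the body's centre; x to the nose, z up. Grip the body across y (40 mm); home, the body stands 16, nose 8 mm above the foam.
- beaker: Empty glass beaker, 60 mm across, 75 mm high; bystander. Origin: centre of the underside.
- jar: Low sample jar with lid, 52 mm across, 58 mm high; bystander. Origin: centre of the underside.
- vial: Small corked amber vial, 34 mm across, 75 mm high; bystander. Origin: centre of the underside.
Mind the look-alikes: they are no part of the job. Several things have the shape of the meter; the one meant has the colours described above. Several things have the shape of the crimper; the one meant has the colours described above.

How it is judged:
By the outcome, as a careful person would: the job done as asked, in the order asked, and still so for the second after the job is handed in, with the robot touching nothing.
It also fails if it takes over 72 s, if anything falls off the work surface, if the arm or the gripper's body presses on something with over 40 N, if the wrist force passes 120 N, or if a joint passes its speed limit or range.

### The arm

A 6-joint arm with a two-finger parallel gripper is mounted at the origin on the work surface. World frame = base frame: x ahead of the robot, y to its left, z up, the work surface at z = 0. Lengths are in m, angles in degrees, forces in N, time in s.
With the tool pointing down it reaches from about 0.35 to 1 m from the base axis. Payload 7.1 kg.
Tool frame: the origin (TCP) lies at the very end of the fingers, on their centre line; the grasp point (between the pads) lies 19 mm behind it (manip.grip_point_offset is the distance from the TCP to the grasp point, in m); z points along the fingers, x is the direction in which the jaws open and shut, and the axes are right-handed (so a half turn about z gives the same grasp; the last joint's range is limited). The gripper opens to 85 mm and grips with 20 to 120 N. Pads are 22 mm wide; open, the fingers measure 114 mm over their backs; the gripper's body (76 mm by 85 mm) begins 54 mm behind the grasp point. The pads swing forward as they close: fully open they stand 13 mm farther back than shut.
Start: joints at [-69.844, 24.242, 93.386, -0, 62.372, -1.089], TCP at [0.226, -0.582, 0.231] pointing down, gripper open.
Joint ranges: [-172.04, 172.04], [-51.8, 120.97], [4.93, 147.93], [-75.15, 255.16], [6.16, 154.13], [-145.62, 145.62]. Speed limits (degrees/s): [136.94, 136.94, 172.46, 180, 180, 180].

### API

Orientations are given as a 3x3 rotation matrix whose columns are the frame's x, y, z axes.
In Python, from station import telemetry, get_image, get_calibration, workorder, manip gives the robot as it stands.
- The arm moves only by the tool play_rows, never from a script. Its argument "moves" is a list of rows, each an object with "slide": the shift along the world's x, y, z in m, a list of three; "twist": the turn about the world's z in degrees; "jaw": the opening, from 0 (shut) to 1 (fully open). A call has exactly 10 rows; each row shifts and turns the pose as measured when the row begins; what a row does not reach is not made up. A row lasts 1/10 s, in which the tool goes at most 50 mm and 8.59 degrees, less where a joint would pass 70% of its speed; a pose out of reach is approached as far as the arm can. A call with a gripper value outside its range is refused whole. The fingers move at their own pace and stop on an object; "force" is the grip in N (left out, the last holds). Time passes only in rows, so rows that do not move let the fingers close, or fill a call up. It gives the time, the measured TCP pose, the force and the opening at its end, in the units of the state.
- telemetry.get_obs(): the state, without advancing time (a new reading comes with each control period).
- get_image(name): name is "side" or "top"; returns the picture (400x640x3 uint8, red, green, blue); there is no depth.
- get_calibration(name): a dict with "mtx" (3x3 intrinsics, pixels), "camera_from_world" (4x4, takes a point from world to camera coordinates). Camera axes: x right, y down, z forward; pixel columns grow to the right and rows downward; lengths in m; the calibration is good to about 2 mm. A picture is of the moment at which its call begins. get_calibration takes no time and is no camera call.
- workorder.finish_job(): hands the job in, once; it reports no verdict.
The state is a dict: "t": time; "joint_pos": joint angles; "joint_velocities": joint speeds; "joint_efforts": joint torques, N m; "tool_pos": TCP position; "eef_rot": TCP orientation; "ft_force": force on the tool from outside, world axes, zero at the start; "torque": the same for the moment, N m; "opening": opening from 0.0 (shut) to 1.0 (fully open).
Only numpy, scipy, OpenCV 4.12 (cv2) and the standard library are available. Lean on these libraries where they do the work, as an engineer would, in place of code of your own. Each camera call takes 0.05 s, during which the arm holds its last target. There are 200 camera calls.

## Working session

There is one attempt and no reset: what is moved stays moved. The work goes in short steps, Python scripts to look and compute and a tool call to move; the robot and the scene stay as the last step left them, time stands still between calls to the robot, and variables do not carry over. Pictures are saved under pics/ and viewed, about 8 in all and at most 12, crops included, and the job is handed in when it is done.

Besides the shell and the picture viewer there is one more tool, called after ">>>" as name([rows], argument=value, ...), one row to a line, values as JSON. play_rows: Moves the arm, as the interface text tells. Its arguments: {"type":"object","properties":{"moves":{"type":"array"},"force":{"type":"number"}},"required":["moves"]}

```bash
ls; mkdir -p pics; python3 - <<'E'
from station import telemetry,get_image,get_calibration
import cv2
for n in("top","side"):
    cv2.imwrite(f"pics/{n}0.png",cv2.cvtColor(get_image(n),cv2.COLOR_RGB2BGR)); c=get_calibration(n); print(c)
o=telemetry.get_obs();print(o)
E
```

```text
pics
{'mtx': array([[408.33012892,   0.        , 320.17875723],
       [  0.        , 408.33012892, 200.0594386 ],
       [  0.        ,   0.        ,   1.        ]]), 'camera_from_world': array([[ 1.16968084e-02, -9.99931504e-01,  4.14810372e-04,
        -4.92769115e-02],
       [-9.87506455e-01, -1.16166568e-02, -1.57149783e-01,
         5.62474243e-01],
       [ 1.57143838e-01,  1.42852298e-03, -9.87574693e-01,
         8.89016941e-01],
       [ 0.00000000e+00,  0.00000000e+00,  0.00000000e+00,
         1.00000000e+00]])}
{'mtx': array([[494.43578596,   0.        , 317.63289797],
       [  0.        , 494.43578596, 204.55830101],
       [  0.        ,   0.        ,   1.        ]]), 'camera_from_world': array([[-0.94886478, -0.31485851, -0.02279814,  0.52332587],
       [-0.1726648 ,  0.57809123, -0.79749445,  0.15507506],
       [ 0.26427731, -0.75277795, -0.60289539,  1.18281062],
       [ 0.        ,  0.        ,  0.        ,  1.        ]])}
{'t': 0.1, 'joint_pos': array([-6.98424020e+01,  2.42800691e+01,  9.34266941e+01,  2.41157114e-03,
        6.23713907e+01, -1.08822519e+00]), 'joint_velocities': array([-0.0178827 , -0.06675049, -0.01150924, -0.06551577, -0.00745633,
        0.05808249]), 'joint_efforts': array([-6.54651194e-04, -5.58428121e+01, -2.82444352e+01, -6.92324193e-05,
        2.96725353e-03, -1.97932252e-06]), 'tool_pos': array([ 0.22635281, -0.58205169,  0.2306257 ]), 'eef_rot': array([[ 3.62351583e-01, -9.32041384e-01, -4.35047337e-04],
       [-9.32040489e-01, -3.62351838e-01,  1.29334235e-03],
       [-1.36308880e-03, -6.31629157e-05, -9.99999069e-01]]), 'ft_force': array([-0.06317123,  0.0123252 , -0.501865  ]), 'torque': array([-0.05624008,  0.02339615,  0.03659601]), 'opening': 1.000946807997405}
```

View pics/top0.png

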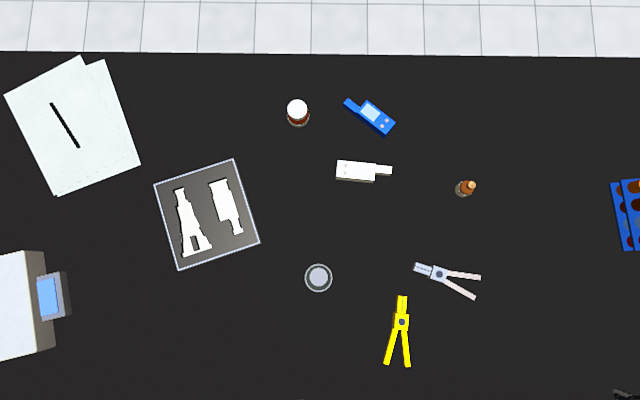

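View pics/side0.png

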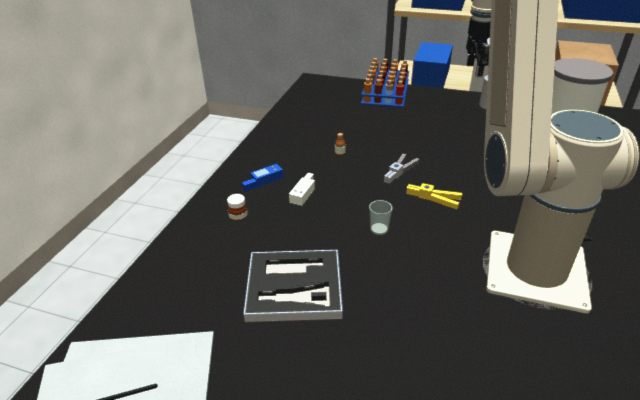

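The top view shows two meters, white at (356,170) and blue at (370,116), and two crimpers, grey at (440,274) and yellow at (401,330). White and grey fit the description. The tray's corners are near (154,184), (234,158), (260,241) and (178,270). I'll enlarge to confirm.

```bash
cat > h.py <<'E'
import numpy as np,cv2
from station import telemetry,get_image,get_calibration
def ray(n,uv,z):
    c=get_calibration(n);T=c["camera_from_world"];R,t=T[:3,:3],T[:3,3]
    uv=np.atleast_2d(np.asarray(uv,float));d=np.c_[(uv-c["mtx"][:2,2])/c["mtx"][0,0],np.ones(len(uv))]@R
    C=-R.T@t;z=np.broadcast_to(z,len(uv))
    return C+d*((z-C[2])/d[:,2])[:,None]
def proj(n,P):
    c=get_calibration(n);T=c["camera_from_world"];q=np.atleast_2d(P)@T[:3,:3].T+T[:3,3];q=q@c["mtx"].T
    return q[:,:2]/q[:,2:]
E
python3 - <<'E'
from h import *
im=cv2.imread("pics/top0.png")
a=cv2.resize(im[150:195,325:405],None,fx=7,fy=7,interpolation=cv2.INTER_CUBIC)
b=cv2.resize(im[255:305,405:485],None,fx=7,fy=7,interpolation=cv2.INTER_CUBIC)
t=cv2.resize(im[150:278,148:268],None,fx=4,fy=4,interpolation=cv2.INTER_CUBIC)
cv2.imwrite("pics/c1.png",cv2.resize(np.vstack([a,b]),None,fx=.9,fy=.9));cv2.imwrite("pics/c2.png",t)
c=get_calibration("top")["camera_from_world"];print("cam",-c[:3,:3].T@c[:3,3])
g=cv2.cvtColor(im,cv2.COLOR_BGR2GRAY)
for nm,(x0,y0,x1,y1),th,z in(("meter",(330,150,400,190),110,.032),("crimp",(408,255,488,305),80,.018),("tray",(148,150,268,278),90,.025)):
    m=(g[y0:y1,x0:x1]>th).astype(np.uint8)
    cs,_=cv2.findContours(m,0,2);k=max(cs,key=cv2.contourArea)+[x0,y0]
    r=cv2.minAreaRect(k);bp=cv2.boxPoints(r);print(nm,cv2.contourArea(k),bp.round(1).tolist(),ray("top",bp,z)[:,:2].round(4).tolist())
    ap=cv2.approxPolyDP(k,1.5,True)[:,0];print(ap.tolist())
E
```

```text
cam [ 0.41631979 -0.04400945  0.96638378]
meter 771.0 [[334.8999938964844, 178.0], [336.79998779296875, 159.1999969482422], [392.20001220703125, 164.6999969482422], [390.29998779296875, 183.5]] [[0.6176, -0.0765], [0.6629, -0.0806], [0.6511, -0.211], [0.6059, -0.2058]]
[[337, 160], [337, 178], [347, 177], [345, 179], [357, 178], [355, 180], [367, 179], [365, 181], [374, 180], [376, 172], [391, 173], [391, 166]]
crimp 713.5 [[409.0, 282.20001220703125], [416.20001220703125, 256.6000061035156], [481.5, 274.70001220703125], [474.29998779296875, 300.3999938964844]] [[0.38, -0.2474], [0.4382, -0.2651], [0.3989, -0.4133], [0.3414, -0.3943]]
[[415, 262], [413, 270], [429, 275], [430, 278], [440, 281], [474, 300], [474, 294], [448, 280], [446, 276], [480, 280], [479, 274], [451, 271], [435, 265], [432, 268]]
tray 7715.0 [[149.0, 184.60000610351562], [233.10000610351562, 157.0], [261.5, 243.60000610351562], [177.39999389648438, 271.20001220703125]] [[0.5982, 0.3598], [0.6672, 0.1654], [0.4633, 0.0909], [0.3987, 0.2798]]
[[233, 158], [153, 184], [177, 270], [260, 243]]
```

View pics/c1.png

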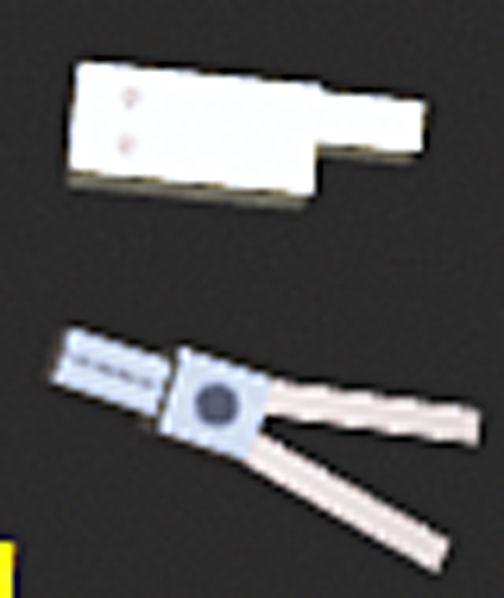

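View pics/c2.png

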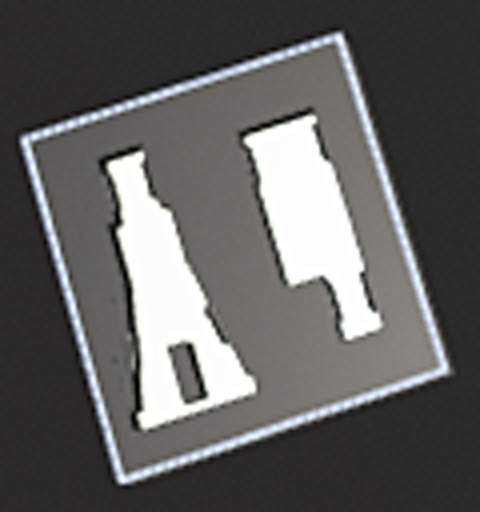

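White meter (box buttons, nose on its upper/far side) and grey crimper are confirmed. Now accurate poses.

```bash
python3 - <<'E'
from h import *
im=cv2.imread("pics/top0.png");g=cv2.cvtColor(im,cv2.COLOR_BGR2GRAY)
def big(x0,y0,x1,y1,th,f=8):
    q=cv2.resize(g[y0:y1,x0:x1],None,fx=f,fy=f,interpolation=cv2.INTER_CUBIC)
    cs,_=cv2.findContours((q>th).astype(np.uint8),0,1);k=max(cs,key=cv2.contourArea)[:,0]
    return (k+.5)/f-.5+[x0,y0]
def rect(P):
    r=cv2.minAreaRect((P[:,:2]*1000).astype(np.float32));return r
T=ray("top",big(145,148,270,280,100),.025);print("tray",rect(T))
M=big(328,150,400,192,180);W=ray("top",M,.032)
print("meter all",rect(W)); 
B=M[M[:,0]<374];B=ray("top",B,.032);print("meter body",rect(B))
s=6.3
cv=lambda p,o:(np.array(p)+.5)/s-.5+o
mt=ray("top",cv([(78,62),(68,172),(314,195),(322,83)],[325,150]),.032)[:,:2];print("corners",mt.round(4).tolist(),mt.mean(0))
n=ray("top",cv([(427,102),(421,153)],[325,150]),.024)[:,:2];print("nose",n.round(4).tolist())
o=np.array([405,255-45*7*.9/s*1.0])
cr=lambda p,z:ray("top",cv(np.array(p),o),z)[:,:2].round(4)
bl=cr([(180,346),(272,381),(248,461),(158,432)],.032)
print("block",bl.tolist(),bl.mean(0),"disk",cr([(216,404)],.032),"nose",cr([(65,325),(50,382)],.022).tolist(),"handles",cr([(480,408),(476,445),(449,541),(437,573)],.018).tolist())
for nm,(u,v) in dict(beaker=(318,278),jar=(297,110),vial=(465,188)).items(): print(nm,ray("top",[(u,v)],.03)[0])
print(proj("top",[[.226,-.582,.23]]))
E
```

```text
tray ((532.6445922851562, 222.58782958984375), (215.54774475097656, 199.47755432128906), 19.616971969604492)
meter all ((635.8281860351562, -143.66587829589844), (129.94454956054688, 42.27021789550781), 84.86719512939453)
meter body ((637.5779418945312, -124.18697357177734), (90.82984161376953, 42.27021789550781), 84.86719512939453)
corners [[0.6623, -0.081], [0.6203, -0.0775], [0.6127, -0.1688], [0.6554, -0.1721]] [ 0.63766162 -0.1248697 ]
nose [[0.6505, -0.2126], [0.6309, -0.2101]]
block [[0.4205, -0.2997], [0.4085, -0.3323], [0.3803, -0.3227], [0.3901, -0.2909]] [ 0.39985 -0.3114 ] disk [[ 0.4002 -0.312 ]] nose [[0.4276, -0.261], [0.4071, -0.255]] handles [[0.3996, -0.4117], [0.3864, -0.4096], [0.3523, -0.3982], [0.3411, -0.3934]]
beaker [ 0.38741573 -0.03982562  0.03      ]
jar [0.7840977  0.01568669 0.03      ]
vial [ 0.59778419 -0.38021967  0.03      ]
[[634.04927468 381.73467685]]
```

>>> play_rows([
  {"slide": [0.022,0.034,-0.01],"twist": 6.4,"jaw": 0.65},
  {"slide": [0.022,0.034,-0.01],"twist": 6.4,"jaw": 0.65},
  {"slide": [0.022,0.034,-0.01],"twist": 6.4,"jaw": 0.65},
  {"slide": [0.022,0.034,-0.01],"twist": 6.4,"jaw": 0.65},
  {"slide": [0.022,0.034,-0.01],"twist": 6.4,"jaw": 0.65},
  {"slide": [0.022,0.034,-0.01],"twist": 6.4,"jaw": 0.65},
  {"slide": [0.022,0.034,-0.01],"twist": 6.4,"jaw": 0.65},
  {"slide": [0.022,0.034,-0.01],"twist": 6.0,"jaw": 0.65},
  {"slide": [0,0,0],"twist": 0,"jaw": 0.65},
  {"slide": [0,0,0],"twist": 0,"jaw": 0.65},
], force=40)

```text
t: 1.1
tool_pos: [0.4048, -0.2993, 0.1457]
eef_rot: [[0.961, -0.276, -0.002], [-0.276, -0.961, 0.002], [-0.002, -0.002, -1.0]]
ft_force: [-0.5, -0.9, 0.0]
opening: 0.649
```

```bash
python3 - <<'E'
from h import *
for n in("top","side"):
    im=cv2.imread(f"pics/{n}0.png");g=cv2.cvtColor(im,cv2.COLOR_BGR2GRAY).astype(np.float32)
    # predicted corners, then per-edge rim: brightest ridge near the edge
    for c0,yaw in (((.5326,.2226),19.6),):
        a=np.radians(yaw);R=np.array([[np.cos(a),-np.sin(a)],[np.sin(a),np.cos(a)]])
        for nm,ax,s in(("+x",0,1),("-x",0,-1),("+y",1,1),("-y",1,-1)):
            h=[.106,.098];out=[]
            for t in np.linspace(-.8,.8,33):
                p=np.zeros(2);p[1-ax]=t*h[1-ax];offs=np.arange(-.010,.010,.0004);L=np.tile(p,(len(offs),1));L[:,ax]=s*(h[ax]+offs)
                P=np.c_[L@R.T+c0,np.full(len(L),.025)];uv=proj(n,P).astype(np.float32)
                v=cv2.remap(g,uv[:,:1],uv[:,1:],cv2.INTER_CUBIC)[:,0]
                gr=np.gradient(v);i=gr.argmin();out.append((t,offs[i]*1000,offs[v.argmax()]*1000))
            out=np.array(out);k=np.polyfit(out[:,0]*h[1-ax]*1000,out[:,1],1)
            print(n,nm,"outer off med",np.median(out[:,1]).round(2),"ridge",np.median(out[:,2]).round(2),"slope deg",np.degrees(k[0]).round(2))
print(telemetry.get_obs()["tool_pos"])
E
```

```text
top +x outer off med 1.2 ridge -1.6 slope deg 0.08
top -x outer off med 0.8 ridge -1.6 slope deg 0.05
top +y outer off med 0.8 ridge -1.6 slope deg -0.04
top -y outer off med 0.4 ridge -1.6 slope deg -0.02
side +x outer off med 4.4 ridge 2.0 slope deg -0.16
side -x outer off med -3.2 ridge -5.2 slope deg -0.07
side +y outer off med 1.2 ridge -0.8 slope deg -0.03
side -y outer off med 0.4 ridge -2.4 slope deg -0.08
[ 0.40477952 -0.29930841  0.14570758]
```

```bash
python3 - <<'E'
from h import *
o=telemetry.get_obs();p=o["tool_pos"];x=o["eef_rot"][:,0]
outs=[]
for n in("top","side"):
    im=cv2.cvtColor(get_image(n),cv2.COLOR_RGB2BGR);cv2.imwrite(f"pics/{n}1.png",im)
    c=proj(n,p)[0];u0,v0=int(c[0])-50,int(c[1])-50;f=4
    q=cv2.resize(im[max(v0,0):v0+100,u0:u0+100],(400,400),interpolation=cv2.INTER_CUBIC)
    # tips: pad inner faces at +-27.6mm, ~5 mm back
    for P,col in((p,(0,0,255)),(p+x*.0276+[0,0,.006],(0,255,0)),(p-x*.0276+[0,0,.006],(0,255,0)),([.400,-.312,.032],(255,0,255))):
        uv=(proj(n,P)[0]-[u0,v0]+.5)*f;cv2.drawMarker(q,tuple(int(k) for k in uv),col,0,10,1)
    outs.append(q)
cv2.imwrite("pics/c3.png",np.hstack(outs));print(p,x)
E
```

```text
[ 0.40477952 -0.29930841  0.14570758] [ 0.96124652 -0.2756806  -0.00230767]
```

View pics/c3.png

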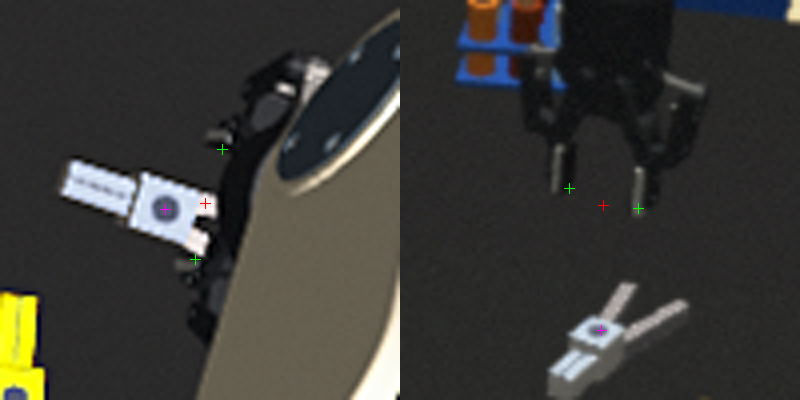

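>>> play_rows([
  {"slide": [-0.002,-0.006,-0.01],"twist": -1.0,"jaw": 0.65},
  {"slide": [-0.002,-0.006,-0.015],"twist": -1.0,"jaw": 0.65},
  {"slide": [-0.001,0,-0.015],"twist": 0,"jaw": 0.65},
  {"slide": [0,0,-0.015],"twist": 0,"jaw": 0.65},
  {"slide": [0,0,-0.015],"twist": 0,"jaw": 0.65},
  {"slide": [0,0,-0.01],"twist": 0,"jaw": 0.65},
  {"slide": [0,0,-0.005],"twist": 0,"jaw": 0.65},
  {"slide": [0,0,0],"twist": 0,"jaw": 0.65},
  {"slide": [0,0,0],"twist": 0,"jaw": 0.65},
  {"slide": [0,0,0],"twist": 0,"jaw": 0.65},
])

```text
t: 2.2
tool_pos: [0.3951, -0.3241, 0.057]
eef_rot: [[0.942, -0.334, 0.003], [-0.334, -0.942, -0.003], [0.004, 0.002, -1.0]]
ft_force: [0.7, 0.2, -0.3]
opening: 0.647
```

>>> play_rows([
  {"slide": [0.002,0.004,0],"twist": 0.6,"jaw": 0.65},
  {"slide": [0.001,0.003,0],"twist": 0.3,"jaw": 0.65},
  {"slide": [0.001,0.001,0],"twist": 0,"jaw": 0.65},
  {"slide": [0,0,0],"twist": 0,"jaw": 0.65},
  {"slide": [0,0,-0.01],"twist": 0,"jaw": 0.65},
  {"slide": [0,0,-0.01],"twist": 0,"jaw": 0.65},
  {"slide": [0,0,-0.006],"twist": 0,"jaw": 0.65},
  {"slide": [0,0,-0.002],"twist": 0,"jaw": 0.65},
  {"slide": [0,0,0],"twist": 0,"jaw": 0.65},
  {"slide": [0,0,0],"twist": 0,"jaw": 0.65},
])

```text
t: 3.2
tool_pos: [0.4001, -0.3152, 0.0272]
eef_rot: [[0.948, -0.317, 0.004], [-0.317, -0.948, -0.004], [0.005, 0.002, -1.0]]
ft_force: [0.0, -0.7, 0.3]
opening: 0.65
```

>>> play_rows([
  {"slide": [0,0.001,-0.004],"twist": 0.2,"jaw": 0.65},
  {"slide": [0,0.001,-0.003],"twist": 0,"jaw": 0.65},
  {"slide": [0,0,-0.001],"twist": 0,"jaw": 0.65},
  {"slide": [0,0,0],"twist": 0,"jaw": 0.65},
  {"slide": [0,0,0],"twist": 0,"jaw": 0.2},
  {"slide": [0,0,0],"twist": 0,"jaw": 0.2},
  {"slide": [0,0,0],"twist": 0,"jaw": 0.2},
  {"slide": [0,0,0],"twist": 0,"jaw": 0.2},
  {"slide": [0,0,0],"twist": 0,"jaw": 0.2},
  {"slide": [0,0,0],"twist": 0,"jaw": 0.2},
], force=60)

```text
t: 4.2
tool_pos: [0.4004, -0.3133, 0.0194]
eef_rot: [[0.95, -0.314, 0.005], [-0.314, -0.95, -0.005], [0.006, 0.003, -1.0]]
ft_force: [-0.5, -0.4, -0.2]
opening: 0.334
```

>>> play_rows([
  {"slide": [0,0,0.01],"twist": 0,"jaw": 0.2},
  {"slide": [0,0,0.025],"twist": 0,"jaw": 0.2},
  {"slide": [0,0,0.03],"twist": 0,"jaw": 0.2},
  {"slide": [0,0,0.03],"twist": 0,"jaw": 0.2},
  {"slide": [0.003,0.01,0.03],"twist": -1,"jaw": 0.2},
  {"slide": [0.005,0.02,0.02],"twist": -2,"jaw": 0.2},
  {"slide": [0.007,0.03,0.01],"twist": -3,"jaw": 0.2},
  {"slide": [0.009,0.04,0],"twist": -4,"jaw": 0.2},
  {"slide": [0.01,0.045,0],"twist": -4,"jaw": 0.2},
  {"slide": [0.01,0.045,0],"twist": -4,"jaw": 0.2},
])

```text
t: 5.2
tool_pos: [0.4433, -0.1208, 0.1861]
eef_rot: [[0.794, -0.608, 0.009], [-0.608, -0.794, -0.007], [0.011, -0.0, -1.0]]
ft_force: [-0.0, 0.2, -1.5]
opening: 0.33
```

>>> play_rows([
  {"slide": [0.01,0.045,0],"twist": -4,"jaw": 0.2},
  {"slide": [0.01,0.045,0],"twist": -4,"jaw": 0.2},
  {"slide": [0.01,0.045,0],"twist": -4,"jaw": 0.2},
  {"slide": [0.01,0.045,0],"twist": -4,"jaw": 0.2},
  {"slide": [0.01,0.04,0],"twist": -4,"jaw": 0.2},
  {"slide": [0.01,0.03,0],"twist": -4,"jaw": 0.2},
  {"slide": [0.008,0.015,0],"twist": -3,"jaw": 0.2},
  {"slide": [0.004,0.007,0],"twist": -2,"jaw": 0.2},
  {"slide": [0,0,0],"twist": 0,"jaw": 0.2},
  {"slide": [0,0,0],"twist": 0,"jaw": 0.2},
])

```text
t: 6.2
tool_pos: [0.5142, 0.169, 0.1922]
eef_rot: [[0.386, -0.923, 0.009], [-0.923, -0.386, -0.01], [0.013, -0.004, -1.0]]
ft_force: [-0.6, 0.3, -2.4]
opening: 0.332
```

>>> play_rows([
  {"slide": [0.004,0.02,-0.01],"twist": -0.6,"jaw": 0.2},
  {"slide": [0.006,0.028,-0.02],"twist": -1,"jaw": 0.2},
  {"slide": [0.006,0.024,-0.02],"twist": -0.6,"jaw": 0.2},
  {"slide": [0.004,0.014,-0.02],"twist": -0.2,"jaw": 0.2},
  {"slide": [0.002,0.007,-0.015],"twist": 0,"jaw": 0.2},
  {"slide": [0.001,0.004,-0.01],"twist": 0,"jaw": 0.2},
  {"slide": [0,0.001,-0.007],"twist": 0,"jaw": 0.2},
  {"slide": [0,0,-0.003],"twist": 0,"jaw": 0.2},
  {"slide": [0,0,0],"twist": 0,"jaw": 0.2},
  {"slide": [0,0,0],"twist": 0,"jaw": 0.2},
])

```text
t: 7.2
tool_pos: [0.5369, 0.262, 0.0864]
eef_rot: [[0.343, -0.939, 0.009], [-0.939, -0.343, -0.012], [0.015, -0.004, -1.0]]
ft_force: [0.7, 0.1, -1.9]
opening: 0.334
```

>>> play_rows([
  {"slide": [0,0.003,-0.008],"twist": -0.3,"jaw": 0.2},
  {"slide": [0,0.003,-0.008],"twist": 0,"jaw": 0.2},
  {"slide": [0,0.003,-0.005],"twist": 0,"jaw": 0.2},
  {"slide": [0,0.001,-0.004],"twist": 0,"jaw": 0.2},
  {"slide": [0,0,-0.003],"twist": 0,"jaw": 0.2},
  {"slide": [0,0,-0.001],"twist": 0,"jaw": 0.2},
  {"slide": [0,0,0],"twist": 0,"jaw": 0.2},
  {"slide": [0,0,0],"twist": 0,"jaw": 0.2},
  {"slide": [0,0,0],"twist": 0,"jaw": 0.2},
  {"slide": [0,0,0],"twist": 0,"jaw": 0.2},
])

```text
t: 8.2
tool_pos: [0.5377, 0.2729, 0.0564]
eef_rot: [[0.337, -0.941, 0.012], [-0.941, -0.337, -0.011], [0.015, -0.007, -1.0]]
ft_force: [0.8, -0.0, -1.8]
opening: 0.333
```

```bash
cat > look.py <<'E'
from h import *
import sys
tag=sys.argv[1];pts=eval(sys.argv[2]) if len(sys.argv)>2 else []
o=telemetry.get_obs();print(o["tool_pos"].round(4),np.degrees(np.arctan2(*o["eef_rot"][1::-1,0])).round(2))
outs=[]
for n in("top","side"):
    im=cv2.cvtColor(get_image(n),cv2.COLOR_RGB2BGR);cv2.imwrite(f"pics/{n}{tag}.png",im)
    u0,v0=(148,150) if n=="top" else (238,225)
    q=cv2.resize(im[v0:v0+125,u0:u0+112],(448,500) ,interpolation=cv2.INTER_CUBIC)[:, :400 if n=="top" else 448]
    for P in pts:
        uv=(proj(n,P)[0]-[u0,v0]+.5)*4;cv2.drawMarker(q,tuple(int(k) for k in uv),(0,0,255),0,8,1)
    outs.append(q[:,:400])
cv2.imwrite(f"pics/z{tag}.png",np.hstack(outs))
E
python3 look.py a
```

```text
[0.5377 0.2729 0.0564] -70.31
```

View pics/za.png

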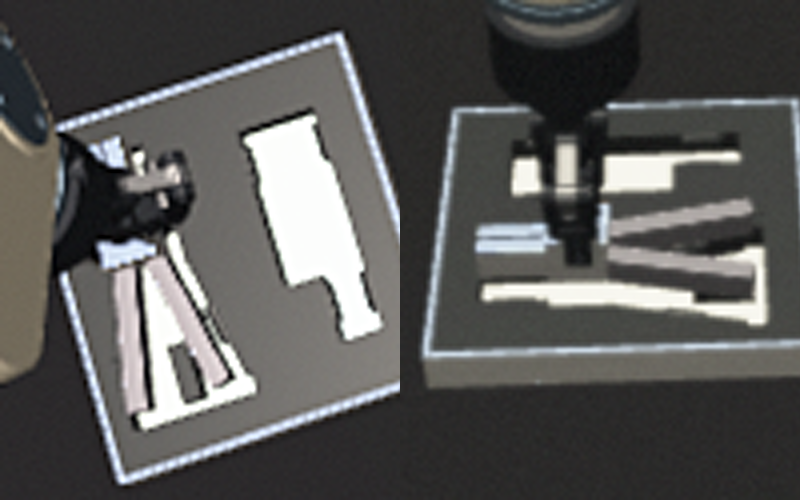

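```bash
cat > m.py <<'E'
from h import *
a=np.radians(19.6);R=np.array([[np.cos(a),-np.sin(a)],[np.sin(a),np.cos(a)]])
def tr(n,p,z):
    p=np.array(p,float);o=np.array([148,150] if n=="top" else [238-100,225])
    W=ray(n,(p+.5)/4-.5+o,z)[:,:2];return ((W-[.5326,.2226])@R*1000).round(1).tolist()
E
python3 - <<'E'
from m import *
zp=.037
print("side nose",tr("side",[(475,226),(475,250)],zp+.022),"handles",tr("side",[(752,200),(752,214),(754,262),(754,276)],zp+.018))
print("side block top corners",tr("side",[(608,205),(608,230)],zp+.032))
print("side pocket nose end",tr("side",[(482,285),(482,300)],.009),"rear",tr("side",[(763,248),(767,323)],.009),"near foam edge",tr("side",[(482,302),(766,325)],.025),"meter pocket",tr("side",[(513,157),(513,194),(740,152),(672,190)],.009))
print("top handles",tr("top",[(126,413),(147,409),(212,387),(230,379)],zp+.018))
print("top block",tr("top",[(103,268),(155,250)],zp+.032),"nose",tr("top",[(92,147),(120,137)],zp+.022))
print("top pocket rear",tr("top",[(141,430),(255,386)],.009))
t=tr("top",[(245,138),(316,115),(348,338),(382,325),(290,284),(327,274)],.009);print("top meterpocket",t)
p=telemetry.get_obs()["tool_pos"][:2];print("tcp tray",(p-[.5326,.2226])@R*1000)
E
```

```text
side nose [[82.6, 36.0], [81.2, 54.1]] handles [[-70.9, 18.8], [-70.5, 29.6], [-70.4, 65.7], [-70.0, 75.8]]
side block top corners [[8.7, 33.0], [8.2, 51.9]]
side pocket nose end [[83.7, 33.6], [82.8, 44.9]] rear [[-76.9, 12.0], [-76.9, 68.5]] near foam edge [[80.1, 60.9], [-75.9, 84.0]] meter pocket [[72.4, -70.0], [70.5, -38.3], [-66.0, -68.1], [-24.5, -37.4]]
top handles [[-72.6, 74.3], [-74.3, 62.7], [-74.3, 25.2], [-73.3, 14.5]]
top block [[6.2, 60.2], [6.5, 30.3]] nose [[76.8, 50.5], [77.3, 33.9]]
top pocket rear [[-78.5, 83.2], [-75.6, 13.3]]
top meterpocket [[67.7, -23.0], [67.4, -67.1], [-66.4, -46.1], [-65.6, -67.2], [-25.0, -23.2], [-26.4, -45.5]]
tcp tray [21.72978182 45.62140843]
```

Relative check: the top view agrees with the arm. The side view has about a 3.7 mm bias along tray x, and its part-to-pocket gaps (1.2 and 6.5 mm) call for a shift of about −2 mm along tray x.

>>> play_rows([
  {"slide": [-0.001,0,-0.001],"twist": 0,"jaw": 0.2},
  {"slide": [-0.001,0,-0.003],"twist": 0,"jaw": 0.2},
  {"slide": [0,0,-0.003],"twist": 0,"jaw": 0.2},
  {"slide": [0,0,-0.001],"twist": 0,"jaw": 0.2},
  {"slide": [0,0,0],"twist": 0,"jaw": 0.2},
  {"slide": [0,0,-0.002],"twist": 0,"jaw": 0.2},
  {"slide": [0,0,-0.002],"twist": 0,"jaw": 0.2},
  {"slide": [0,0,-0.001],"twist": 0,"jaw": 0.2},
  {"slide": [0,0,0],"twist": 0,"jaw": 0.2},
  {"slide": [0,0,0],"twist": 0,"jaw": 0.2},
])

```text
t: 9.3
tool_pos: [0.5356, 0.2729, 0.0423]
eef_rot: [[0.337, -0.942, 0.012], [-0.941, -0.337, -0.011], [0.015, -0.007, -1.0]]
ft_force: [-0.7, -0.2, -1.0]
opening: 0.337
```

>>> play_rows([
  {"slide": [0,0,-0.002],"twist": 0,"jaw": 0.2},
  {"slide": [0,0,-0.002],"twist": 0,"jaw": 0.2},
  {"slide": [0,0,-0.001],"twist": 0,"jaw": 0.2},
  {"slide": [0,0,0],"twist": 0,"jaw": 0.2},
  {"slide": [0,0,0],"twist": 0,"jaw": 0.2},
  {"slide": [0,0,0],"twist": 0,"jaw": 0.2},
  {"slide": [0,0,0],"twist": 0,"jaw": 0.2},
  {"slide": [0,0,0],"twist": 0,"jaw": 0.2},
  {"slide": [0,0,0],"twist": 0,"jaw": 0.2},
  {"slide": [0,0,0],"twist": 0,"jaw": 0.2},
])

```text
t: 10.3
tool_pos: [0.536, 0.2732, 0.0381]
eef_rot: [[0.337, -0.942, 0.013], [-0.942, -0.337, -0.011], [0.014, -0.008, -1.0]]
ft_force: [-0.1, -0.2, 1.1]
opening: 0.331
```

>>> play_rows([
  {"slide": [0,0,-0.002],"twist": 0,"jaw": 0.2},
  {"slide": [0,0,-0.002],"twist": 0,"jaw": 0.2},
  {"slide": [0,0,-0.002],"twist": 0,"jaw": 0.2},
  {"slide": [0,0,-0.002],"twist": 0,"jaw": 0.2},
  {"slide": [0,0,-0.001],"twist": 0,"jaw": 0.2},
  {"slide": [0,0,0],"twist": 0,"jaw": 0.2},
  {"slide": [0,0,0],"twist": 0,"jaw": 0.2},
  {"slide": [0,0,0],"twist": 0,"jaw": 0.2},
  {"slide": [0,0,0],"twist": 0,"jaw": 0.2},
  {"slide": [0,0,0],"twist": 0,"jaw": 0.2},
])

```text
t: 11.3
tool_pos: [0.5364, 0.2734, 0.0288]
eef_rot: [[0.336, -0.942, 0.013], [-0.942, -0.337, -0.01], [0.014, -0.009, -1.0]]
ft_force: [-0.7, 0.1, 2.1]
opening: 0.332
```

>>> play_rows([
  {"slide": [0,0,-0.001],"twist": 0,"jaw": 0.2},
  {"slide": [0,0,-0.001],"twist": 0,"jaw": 0.2},
  {"slide": [0,0,-0.001],"twist": 0,"jaw": 0.2},
  {"slide": [0,0,-0.001],"twist": 0,"jaw": 0.2},
  {"slide": [0,0,-0.001],"twist": 0,"jaw": 0.2},
  {"slide": [0,0,-0.001],"twist": 0,"jaw": 0.2},
  {"slide": [0,0,-0.001],"twist": 0,"jaw": 0.2},
  {"slide": [0,0,-0.001],"twist": 0,"jaw": 0.2},
  {"slide": [0,0,-0.001],"twist": 0,"jaw": 0.2},
  {"slide": [0,0,-0.001],"twist": 0,"jaw": 0.2},
])

```text
t: 12.3
tool_pos: [0.5366, 0.2734, 0.0285]
eef_rot: [[0.336, -0.942, 0.013], [-0.942, -0.336, -0.01], [0.014, -0.009, -1.0]]
ft_force: [-4.1, -2.2, 13.7]
opening: 0.335
```

>>> play_rows([
  {"slide": [0,0,0],"twist": 0,"jaw": 0.2},
  {"slide": [0,0,0],"twist": 0,"jaw": 0.6},
  {"slide": [0,0,0],"twist": 0,"jaw": 0.6},
  {"slide": [0,0,0],"twist": 0,"jaw": 0.6},
  {"slide": [0,0,0],"twist": 0,"jaw": 0.6},
  {"slide": [0,0,0.01],"twist": 0,"jaw": 0.6},
  {"slide": [0,0,0.03],"twist": 0,"jaw": 0.6},
  {"slide": [0,0,0.04],"twist": 0,"jaw": 0.6},
  {"slide": [0,-0.03,0.04],"twist": 0,"jaw": 0.6},
  {"slide": [0,-0.04,0.03],"twist": 0,"jaw": 0.6},
])

```text
t: 13.3
tool_pos: [0.5337, 0.204, 0.1796]
eef_rot: [[0.342, -0.94, 0.007], [-0.94, -0.342, -0.013], [0.015, -0.003, -1.0]]
ft_force: [1.6, -0.3, -0.6]
opening: 0.596
```

>>> play_rows([
  {"slide": [0.012,-0.04,0],"twist": 7.5,"jaw": 0.7},
  {"slide": [0.012,-0.04,0],"twist": 7.5,"jaw": 0.7},
  {"slide": [0.012,-0.04,0],"twist": 7.5,"jaw": 0.7},
  {"slide": [0.012,-0.04,0],"twist": 7.5,"jaw": 0.7},
  {"slide": [0.012,-0.04,-0.01],"twist": 7.5,"jaw": 0.7},
  {"slide": [0.012,-0.03,-0.01],"twist": 7.5,"jaw": 0.7},
  {"slide": [0.01,-0.02,-0.01],"twist": 7,"jaw": 0.7},
  {"slide": [0.006,-0.01,-0.005],"twist": 4,"jaw": 0.7},
  {"slide": [0.002,-0.005,0],"twist": 2,"jaw": 0.7},
  {"slide": [0,0,0],"twist": 0,"jaw": 0.7},
])

```text
t: 14.3
tool_pos: [0.6305, -0.0763, 0.1597]
eef_rot: [[0.985, -0.169, 0.031], [-0.17, -0.985, 0.013], [0.028, -0.018, -0.999]]
ft_force: [-0.1, -0.0, 0.8]
opening: 0.697
```

```bash
python3 look.py b
```

```text
[ 0.6305 -0.0763  0.1597] -9.79
```

View pics/zb.png

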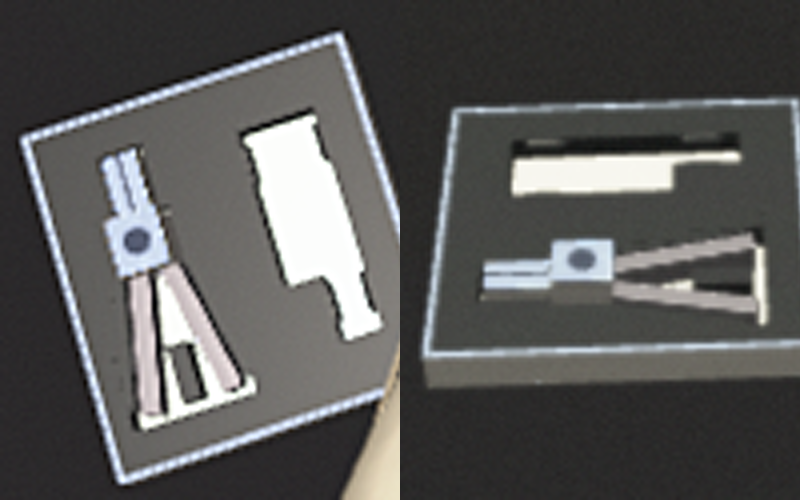

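>>> play_rows([
  {"slide": [0.001,-0.007,-0.008],"twist": 0.6,"jaw": 0.7},
  {"slide": [0.001,-0.009,-0.012],"twist": 1,"jaw": 0.7},
  {"slide": [0.001,-0.009,-0.015],"twist": 1,"jaw": 0.7},
  {"slide": [0.001,-0.008,-0.015],"twist": 0.8,"jaw": 0.7},
  {"slide": [0.001,-0.005,-0.012],"twist": 0.4,"jaw": 0.7},
  {"slide": [0,-0.002,-0.008],"twist": 0.2,"jaw": 0.7},
  {"slide": [0,-0.001,-0.004],"twist": 0,"jaw": 0.7},
  {"slide": [0,0,-0.002],"twist": 0,"jaw": 0.7},
  {"slide": [0,0,0],"twist": 0,"jaw": 0.7},
  {"slide": [0,0,0],"twist": 0,"jaw": 0.7},
])

```text
t: 15.4
tool_pos: [0.6353, -0.1155, 0.0802]
eef_rot: [[0.995, -0.095, 0.031], [-0.095, -0.995, 0.016], [0.03, -0.019, -0.999]]
ft_force: [1.1, 1.6, -0.5]
opening: 0.701
```

```bash
python3 - <<'E'
from m import *
from scipy.optimize import brentq
def z(pt,ps):
    ut=(np.array(pt)+.5)/4-.5+[148,150]; vs=(ps[1]+.5)/4-.5+225
    f=lambda z:proj("side",ray("top",[ut],z))[0,1]-vs
    k=brentq(f,-.05,.15);return k, tr("top",[pt],k)
print("disk .041",z((137,240),(582,259)))
print("handle L end top mid .027",z((151,413),(752,306)),"handle R",z((237,389),(752,241)))
print("nose tip .031",z((123,152),(484,274)))
print("rim corner .025",z((22,137),(425,356)),z((342,33),(454,107)))
print("meter now", telemetry.get_obs()["eef_rot"][2])
E
```

```text
disk .041 (0.0406806792986235, [[21.9, 46.0]])
handle L end top mid .027 (0.02491763715951963, [[-73.1, 70.2]]) handle R (0.02344120682731563, [[-75.7, 20.2]])
nose tip .031 (0.028023562895178492, [[77.5, 43.1]])
rim corner .025 (0.02451203665992868, [[106.4, 97.7]]) (0.025386823160784815, [[105.4, -98.6]])
meter now [ 0.02953247 -0.01880878 -0.99938684]
```

>>> play_rows([
  {"slide": [0.001,-0.003,-0.006],"twist": 0.2,"jaw": 0.7},
  {"slide": [0.001,-0.003,-0.01],"twist": 0,"jaw": 0.7},
  {"slide": [0,-0.001,-0.01],"twist": 0,"jaw": 0.7},
  {"slide": [0,-0.001,-0.01],"twist": 0,"jaw": 0.7},
  {"slide": [0,0,-0.008],"twist": 0,"jaw": 0.7},
  {"slide": [0,0,-0.005],"twist": 0,"jaw": 0.7},
  {"slide": [0,0,-0.003],"twist": 0,"jaw": 0.7},
  {"slide": [0,0,-0.001],"twist": 0,"jaw": 0.7},
  {"slide": [0,0,0],"twist": 0,"jaw": 0.7},
  {"slide": [0,0,0],"twist": 0,"jaw": 0.7},
])

```text
t: 16.4
tool_pos: [0.6377, -0.1238, 0.0229]
eef_rot: [[0.995, -0.091, 0.032], [-0.091, -0.996, 0.016], [0.03, -0.019, -0.999]]
ft_force: [1.0, -0.5, 0.0]
opening: 0.699
```

>>> play_rows([
  {"slide": [0,0,-0.002],"twist": 0,"jaw": 0.7},
  {"slide": [0,0,-0.001],"twist": 0,"jaw": 0.7},
  {"slide": [0,0,0],"twist": 0,"jaw": 0.7},
  {"slide": [0,0,0],"twist": 0,"jaw": 0.3},
  {"slide": [0,0,0],"twist": 0,"jaw": 0.3},
  {"slide": [0,0,0],"twist": 0,"jaw": 0.3},
  {"slide": [0,0,0],"twist": 0,"jaw": 0.3},
  {"slide": [0,0,0],"twist": 0,"jaw": 0.3},
  {"slide": [0,0,0],"twist": 0,"jaw": 0.3},
  {"slide": [0,0,0],"twist": 0,"jaw": 0.3},
])

```text
t: 17.4
tool_pos: [0.6387, -0.1239, 0.0212]
eef_rot: [[0.995, -0.09, 0.034], [-0.091, -0.996, 0.015], [0.033, -0.018, -0.999]]
ft_force: [-0.0, -0.7, 0.7]
opening: 0.449
```

>>> play_rows([
  {"slide": [0,0,0.01],"twist": 0,"jaw": 0.3},
  {"slide": [0,0,0.02],"twist": 0,"jaw": 0.3},
  {"slide": [0,0.005,0.025],"twist": -1,"jaw": 0.3},
  {"slide": [-0.003,0.012,0.025],"twist": -3,"jaw": 0.3},
  {"slide": [-0.004,0.018,0.015],"twist": -4,"jaw": 0.3},
  {"slide": [-0.004,0.018,0.005],"twist": -4,"jaw": 0.3},
  {"slide": [-0.004,0.018,0],"twist": -4,"jaw": 0.3},
  {"slide": [-0.004,0.018,0],"twist": -4,"jaw": 0.3},
  {"slide": [-0.004,0.018,0],"twist": -4,"jaw": 0.3},
  {"slide": [-0.004,0.018,0],"twist": -4,"jaw": 0.3},
])

```text
t: 18.4
tool_pos: [0.6092, 0.0031, 0.1295]
eef_rot: [[0.823, -0.567, 0.039], [-0.567, -0.824, -0.001], [0.033, -0.021, -0.999]]
ft_force: [-0.4, 0.6, -2.3]
opening: 0.448
```

>>> play_rows([
  {"slide": [-0.004,0.018,0],"twist": -4,"jaw": 0.3},
  {"slide": [-0.004,0.018,0],"twist": -4,"jaw": 0.3},
  {"slide": [-0.004,0.018,0],"twist": -4,"jaw": 0.3},
  {"slide": [-0.004,0.018,0],"twist": -4,"jaw": 0.3},
  {"slide": [-0.004,0.018,0],"twist": -4,"jaw": 0.3},
  {"slide": [-0.004,0.014,0],"twist": -3,"jaw": 0.3},
  {"slide": [-0.003,0.008,0],"twist": -2,"jaw": 0.3},
  {"slide": [-0.001,0.003,0],"twist": -1,"jaw": 0.3},
  {"slide": [0,0,0],"twist": 0,"jaw": 0.3},
  {"slide": [0,0,0],"twist": 0,"jaw": 0.3},
])

```text
t: 19.4
tool_pos: [0.578, 0.1248, 0.1343]
eef_rot: [[0.476, -0.879, 0.036], [-0.879, -0.476, -0.018], [0.033, -0.023, -0.999]]
ft_force: [0.2, -0.0, -2.1]
opening: 0.449
```

>>> play_rows([
  {"slide": [-0.001,0.008,-0.005],"twist": -1,"jaw": 0.3},
  {"slide": [-0.002,0.012,-0.01],"twist": -2,"jaw": 0.3},
  {"slide": [-0.002,0.012,-0.012],"twist": -2,"jaw": 0.3},
  {"slide": [-0.002,0.01,-0.012],"twist": -1.4,"jaw": 0.3},
  {"slide": [-0.001,0.006,-0.01],"twist": -0.8,"jaw": 0.3},
  {"slide": [-0.001,0.003,-0.007],"twist": -0.4,"jaw": 0.3},
  {"slide": [0,0.002,-0.003],"twist": -0.2,"jaw": 0.3},
  {"slide": [0,0.001,-0.001],"twist": 0,"jaw": 0.3},
  {"slide": [0,0,0],"twist": 0,"jaw": 0.3},
  {"slide": [0,0,0],"twist": 0,"jaw": 0.3},
])

```text
t: 20.4
tool_pos: [0.5717, 0.1757, 0.0737]
eef_rot: [[0.345, -0.938, 0.036], [-0.938, -0.346, -0.024], [0.035, -0.026, -0.999]]
ft_force: [0.1, 0.4, -0.9]
opening: 0.447
```

>>> play_rows([
  {"slide": [-0.001,0.003,-0.004],"twist": -0.3,"jaw": 0.3},
  {"slide": [-0.002,0.003,-0.004],"twist": -0.1,"jaw": 0.3},
  {"slide": [-0.001,0.002,-0.003],"twist": 0,"jaw": 0.3},
  {"slide": [0,0.001,-0.002],"twist": 0,"jaw": 0.3},
  {"slide": [0,0,0],"twist": 0,"jaw": 0.3},
  {"slide": [0,0,0],"twist": 0,"jaw": 0.3},
  {"slide": [0,0,0],"twist": 0,"jaw": 0.3},
  {"slide": [0,0,0],"twist": 0,"jaw": 0.3},
  {"slide": [0,0,0],"twist": 0,"jaw": 0.3},
  {"slide": [0,0,0],"twist": 0,"jaw": 0.3},
])

```text
t: 21.4
tool_pos: [0.5681, 0.1853, 0.0607]
eef_rot: [[0.338, -0.94, 0.038], [-0.941, -0.339, -0.024], [0.035, -0.028, -0.999]]
ft_force: [-0.2, -0.0, -2.4]
opening: 0.451
```

```bash
python3 look.py c
```

```text
[0.5681 0.1853 0.0607] -70.23
```

View pics/zc.png

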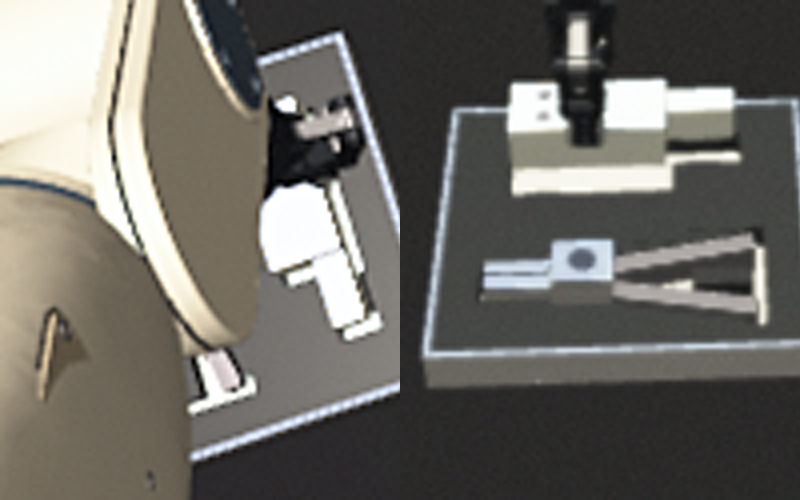

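```bash
python3 - <<'E'
from m import *
b=.0607-.0212
print("side body bottom",tr("side",[(512,165),(661,167)],b),"top",tr("side",[(509,130),(665,130),(511,82),(664,81)],b+.032),"nose top",tr("side",[(733,90),(733,108)],b+.024))
print("pocket",tr("side",[(513,192),(672,189),(740,157)],.009))
print("top nose end",tr("top",[(341,332),(372,322)],b+.024),"rear body",tr("top",[(270,272),(327,252)],b+.032))
p=telemetry.get_obs()["tool_pos"][:2];print("tcp tray",(p-[.5326,.2226])@R*1000)
E
```

```text
side body bottom [[68.0, -31.4], [-19.2, -25.8]] top [[66.7, -27.0], [-22.8, -22.9], [68.2, -68.3], [-22.2, -64.9]] nose top [[-62.7, -64.0], [-62.2, -48.3]]
pocket [[70.6, -40.0], [-24.5, -38.2], [-65.9, -63.7]]
top nose end [[-69.6, -52.9], [-69.8, -70.7]] rear body [[-26.4, -27.0], [-25.9, -59.9]]
tcp tray [ 20.95830415 -47.08733824]
```

```bash
python3 - <<'E'
import cv2,numpy as np
a=cv2.imread("pics/topc.png")[195:240,210:250];b=cv2.imread("pics/sidec.png")[240:280,260:330]
g=lambda q,f:cv2.convertScaleAbs(cv2.resize(q,None,fx=f,fy=f,interpolation=cv2.INTER_CUBIC).astype(float)**1,alpha=1)
A=cv2.resize(a,(320,360),interpolation=cv2.INTER_CUBIC).astype(float);B=cv2.resize(b,(480,274),interpolation=cv2.INTER_CUBIC).astype(float)
A=255*(np.clip(A,0,255)/255)**2.5
c=np.zeros((360,800,3));c[:,:320]=A;c[:274,320:]=B;cv2.imwrite("pics/zc2.png",c)
E
```

```text
[ WARN:0@0.097] global loadsave.cpp:1063 imwrite_ Unsupported depth image for selected encoder is fallbacked to CV_8U.
```

View pics/zc2.png

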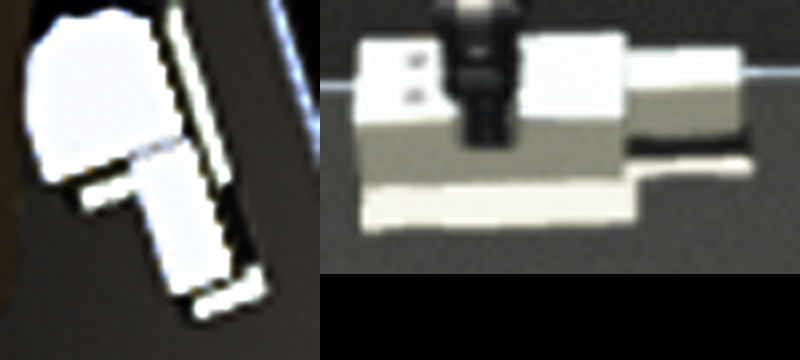

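```bash
python3 - <<'E'
from m import *
b=.0607-.0212
def t8(p,z):
    W=ray("top",(np.array(p,float)+.5)/8-.5+[210,195],z)[:,:2];return ((W-[.5326,.2226])@R*1000).round(1).tolist()
print("nose end (exp -65; -48,-66)",t8([(173,296),(233,277)],b+.024),"nose right top",t8([(198,150)],b+.024))
print("body end (exp -25; -26,-66)",t8([(47,183),(186,135),(153,20)],b+.032))
print("pocket nose end (exp -68; -45,-69)",t8([(200,320),(270,293)],.009))
E
```

```text
nose end (exp -65; -48,-66) [[-66.1, -50.1], [-66.4, -67.3]] nose right top [[-29.4, -68.5]]
body end (exp -25; -26,-66) [[-26.2, -27.8], [-25.9, -67.9], [7.9, -68.6]]
pocket nose end (exp -68; -45,-69) [[-67.4, -45.7], [-66.5, -67.4]]
```

>>> play_rows([
  {"slide": [0,0.001,-0.002],"twist": 0,"jaw": 0.3},
  {"slide": [0,0,-0.003],"twist": 0,"jaw": 0.3},
  {"slide": [0,0,-0.003],"twist": 0,"jaw": 0.3},
  {"slide": [0,0,-0.002],"twist": 0,"jaw": 0.3},
  {"slide": [0,0,-0.002],"twist": 0,"jaw": 0.3},
  {"slide": [0,0,-0.001],"twist": 0,"jaw": 0.3},
  {"slide": [0,0,0],"twist": 0,"jaw": 0.3},
  {"slide": [0,0,0],"twist": 0,"jaw": 0.3},
  {"slide": [0,0,0],"twist": 0,"jaw": 0.3},
  {"slide": [0,0,0],"twist": 0,"jaw": 0.3},
])

```text
t: 22.5
tool_pos: [0.568, 0.1863, 0.0462]
eef_rot: [[0.338, -0.94, 0.037], [-0.941, -0.339, -0.024], [0.035, -0.027, -0.999]]
ft_force: [0.2, -0.6, -1.6]
opening: 0.447
```

>>> play_rows([
  {"slide": [0,0.0005,-0.002],"twist": 0,"jaw": 0.3},
  {"slide": [0,0,-0.002],"twist": 0,"jaw": 0.3},
  {"slide": [0,0,-0.001],"twist": 0,"jaw": 0.3},
  {"slide": [0,0,-0.001],"twist": 0,"jaw": 0.3},
  {"slide": [0,0,0],"twist": 0,"jaw": 0.3},
  {"slide": [0,0,0],"twist": 0,"jaw": 0.3},
  {"slide": [0,0,0],"twist": 0,"jaw": 0.3},
  {"slide": [0,0,0],"twist": 0,"jaw": 0.3},
  {"slide": [0,0,0],"twist": 0,"jaw": 0.3},
  {"slide": [0,0,0],"twist": 0,"jaw": 0.3},
])

```text
t: 23.5
tool_pos: [0.5687, 0.1871, 0.0411]
eef_rot: [[0.338, -0.94, 0.039], [-0.941, -0.339, -0.023], [0.035, -0.029, -0.999]]
ft_force: [-0.5, 0.3, 2.1]
opening: 0.444
```

>>> play_rows([
  {"slide": [0,0,-0.002],"twist": 0,"jaw": 0.3},
  {"slide": [0,0,-0.002],"twist": 0,"jaw": 0.3},
  {"slide": [0,0,-0.002],"twist": 0,"jaw": 0.3},
  {"slide": [0,0,-0.001],"twist": 0,"jaw": 0.3},
  {"slide": [0,0,0],"twist": 0,"jaw": 0.3},
  {"slide": [0,0,0],"twist": 0,"jaw": 0.3},
  {"slide": [0,0,0],"twist": 0,"jaw": 0.3},
  {"slide": [0,0,0],"twist": 0,"jaw": 0.3},
  {"slide": [0,0,0],"twist": 0,"jaw": 0.3},
  {"slide": [0,0,0],"twist": 0,"jaw": 0.3},
])

```text
t: 24.5
tool_pos: [0.5693, 0.1873, 0.0339]
eef_rot: [[0.337, -0.94, 0.04], [-0.941, -0.339, -0.023], [0.035, -0.03, -0.999]]
ft_force: [-0.9, -0.4, 2.3]
opening: 0.448
```

>>> play_rows([
  {"slide": [-0.0005,0,-0.001],"twist": 0,"jaw": 0.3},
  {"slide": [0,0,-0.001],"twist": 0,"jaw": 0.3},
  {"slide": [0,0,-0.001],"twist": 0,"jaw": 0.3},
  {"slide": [0,0,-0.001],"twist": 0,"jaw": 0.3},
  {"slide": [0,0,-0.001],"twist": 0,"jaw": 0.3},
  {"slide": [0,0,-0.001],"twist": 0,"jaw": 0.3},
  {"slide": [0,0,-0.001],"twist": 0,"jaw": 0.3},
  {"slide": [0,0,-0.001],"twist": 0,"jaw": 0.3},
  {"slide": [0,0,-0.001],"twist": 0,"jaw": 0.3},
  {"slide": [0,0,-0.001],"twist": 0,"jaw": 0.3},
])

```text
t: 25.5
tool_pos: [0.5695, 0.1874, 0.0303]
eef_rot: [[0.337, -0.941, 0.041], [-0.941, -0.338, -0.023], [0.035, -0.031, -0.999]]
ft_force: [-4.2, -2.1, 14.4]
opening: 0.447
```

>>> play_rows([
  {"slide": [0,0,0],"twist": 0,"jaw": 0.3},
  {"slide": [0,0,0],"twist": 0,"jaw": 0.62},
  {"slide": [0,0,0],"twist": 0,"jaw": 0.62},
  {"slide": [0,0,0],"twist": 0,"jaw": 0.62},
  {"slide": [0,0,0],"twist": 0,"jaw": 0.62},
  {"slide": [0,0,0.01],"twist": 0,"jaw": 0.62},
  {"slide": [0,0,0.015],"twist": 0,"jaw": 0.62},
  {"slide": [0,0,0.01],"twist": 0,"jaw": 0.0},
  {"slide": [0.005,0.001,0.005],"twist": 0,"jaw": 0.0},
  {"slide": [0.01,0.003,0],"twist": 0,"jaw": 0.0},
])

```text
t: 26.5
tool_pos: [0.5839, 0.1912, 0.0736]
eef_rot: [[0.338, -0.94, 0.04], [-0.941, -0.339, -0.023], [0.035, -0.03, -0.999]]
ft_force: [-0.1, -0.2, -0.3]
opening: 0.113
```

>>> play_rows([
  {"slide": [0.005,0.002,0],"twist": 0,"jaw": 0.0},
  {"slide": [0.002,0.001,0],"twist": 0,"jaw": 0.0},
  {"slide": [0,0,0],"twist": 0,"jaw": 0.0},
  {"slide": [0,0,0],"twist": 0,"jaw": 0.0},
  {"slide": [0,0,0],"twist": 0,"jaw": 0.0},
  {"slide": [0,0,0],"twist": 0,"jaw": 0.0},
  {"slide": [0,0,0],"twist": 0,"jaw": 0.0},
  {"slide": [0,0,0],"twist": 0,"jaw": 0.0},
  {"slide": [0,0,0],"twist": 0,"jaw": 0.0},
  {"slide": [0,0,0],"twist": 0,"jaw": 0.0},
])

```text
t: 27.5
tool_pos: [0.5923, 0.1947, 0.0724]
eef_rot: [[0.337, -0.941, 0.039], [-0.941, -0.339, -0.023], [0.035, -0.029, -0.999]]
ft_force: [0.1, -0.4, -1.0]
opening: 0.002
```

>>> play_rows([
  {"slide": [0,0,-0.006],"twist": 0,"jaw": 0.0},
  {"slide": [0,0,-0.008],"twist": 0,"jaw": 0.0},
  {"slide": [0,0,-0.006],"twist": 0,"jaw": 0.0},
  {"slide": [0,0,-0.003],"twist": 0,"jaw": 0.0},
  {"slide": [0,0,-0.002],"twist": 0,"jaw": 0.0},
  {"slide": [0,0,-0.001],"twist": 0,"jaw": 0.0},
  {"slide": [0,0,0],"twist": 0,"jaw": 0.0},
  {"slide": [0,0,0],"twist": 0,"jaw": 0.0},
  {"slide": [0,0,0],"twist": 0,"jaw": 0.0},
  {"slide": [0,0,0],"twist": 0,"jaw": 0.0},
])

```text
t: 28.5
tool_pos: [0.5922, 0.1947, 0.0437]
eef_rot: [[0.338, -0.941, 0.039], [-0.941, -0.339, -0.024], [0.035, -0.029, -0.999]]
ft_force: [0.8, 0.1, -0.6]
opening: 0.0
```

>>> play_rows([
  {"slide": [0,0,-0.001],"twist": 0,"jaw": 0.0},
  {"slide": [0,0,-0.001],"twist": 0,"jaw": 0.0},
  {"slide": [0,0,-0.001],"twist": 0,"jaw": 0.0},
  {"slide": [0,0,-0.001],"twist": 0,"jaw": 0.0},
  {"slide": [0,0,-0.001],"twist": 0,"jaw": 0.0},
  {"slide": [0,0,-0.001],"twist": 0,"jaw": 0.0},
  {"slide": [0,0,-0.001],"twist": 0,"jaw": 0.0},
  {"slide": [0,0,-0.001],"twist": 0,"jaw": 0.0},
  {"slide": [0,0,-0.001],"twist": 0,"jaw": 0.0},
  {"slide": [0,0,-0.001],"twist": 0,"jaw": 0.0},
])

```text
t: 29.5
tool_pos: [0.5928, 0.1948, 0.0412]
eef_rot: [[0.337, -0.941, 0.041], [-0.941, -0.338, -0.024], [0.036, -0.03, -0.999]]
ft_force: [-4.3, -1.2, 9.8]
opening: -0.001
```

>>> play_rows([
  {"slide": [0,0,0.006],"twist": 0,"jaw": 0.0},
  {"slide": [0,0,0.006],"twist": 0,"jaw": 0.0},
  {"slide": [-0.006,-0.002,0.002],"twist": 0,"jaw": 0.0},
  {"slide": [-0.01,-0.0035,0],"twist": 0,"jaw": 0.0},
  {"slide": [-0.01,-0.0035,0],"twist": 0,"jaw": 0.0},
  {"slide": [-0.01,-0.0035,0],"twist": 0,"jaw": 0.0},
  {"slide": [-0.005,-0.002,0],"twist": 0,"jaw": 0.0},
  {"slide": [-0.002,-0.001,0],"twist": 0,"jaw": 0.0},
  {"slide": [0,0,0],"twist": 0,"jaw": 0.0},
  {"slide": [0,0,0],"twist": 0,"jaw": 0.0},
])

```text
t: 30.5
tool_pos: [0.5443, 0.1774, 0.0558]
eef_rot: [[0.337, -0.941, 0.039], [-0.941, -0.338, -0.024], [0.036, -0.028, -0.999]]
ft_force: [0.1, -1.1, -0.1]
opening: -0.001
```

>>> play_rows([
  {"slide": [0,0,-0.003],"twist": 0,"jaw": 0.0},
  {"slide": [0,0,-0.004],"twist": 0,"jaw": 0.0},
  {"slide": [0,0,-0.003],"twist": 0,"jaw": 0.0},
  {"slide": [0,0,-0.002],"twist": 0,"jaw": 0.0},
  {"slide": [0,0,-0.001],"twist": 0,"jaw": 0.0},
  {"slide": [0,0,-0.001],"twist": 0,"jaw": 0.0},
  {"slide": [0,0,-0.001],"twist": 0,"jaw": 0.0},
  {"slide": [0,0,-0.001],"twist": 0,"jaw": 0.0},
  {"slide": [0,0,-0.001],"twist": 0,"jaw": 0.0},
  {"slide": [0,0,-0.001],"twist": 0,"jaw": 0.0},
])

```text
t: 31.5
tool_pos: [0.5456, 0.1778, 0.0412]
eef_rot: [[0.337, -0.941, 0.04], [-0.941, -0.338, -0.024], [0.036, -0.029, -0.999]]
ft_force: [-3.4, -0.5, 12.0]
opening: -0.003
```

>>> play_rows([
  {"slide": [0,0,0.01],"twist": 0,"jaw": 0.0},
  {"slide": [0,0,0.012],"twist": 0,"jaw": 0.0},
  {"slide": [0.003,0.01,0.005],"twist": 0,"jaw": 0.0},
  {"slide": [0.006,0.022,0],"twist": 0,"jaw": 0.0},
  {"slide": [0.006,0.024,0],"twist": 0,"jaw": 0.0},
  {"slide": [0.005,0.02,0],"twist": 0,"jaw": 0.0},
  {"slide": [0.004,0.012,0],"twist": 0,"jaw": 0.0},
  {"slide": [0.002,0.006,0],"twist": 0,"jaw": 0.0},
  {"slide": [0.001,0.003,0],"twist": 0,"jaw": 0.0},
  {"slide": [0,0,0],"twist": 0,"jaw": 0.0},
])

```text
t: 32.5
tool_pos: [0.5756, 0.2816, 0.0739]
eef_rot: [[0.336, -0.941, 0.044], [-0.941, -0.337, -0.022], [0.036, -0.034, -0.999]]
ft_force: [0.1, 0.4, -0.6]
opening: -0.001
```

>>> play_rows([
  {"slide": [0,0.001,-0.006],"twist": 0,"jaw": 0.0},
  {"slide": [0,0.001,-0.01],"twist": 0,"jaw": 0.0},
  {"slide": [0,0,-0.01],"twist": 0,"jaw": 0.0},
  {"slide": [0,0,-0.006],"twist": 0,"jaw": 0.0},
  {"slide": [0,0,-0.003],"twist": 0,"jaw": 0.0},
  {"slide": [0,0,-0.002],"twist": 0,"jaw": 0.0},
  {"slide": [0,0,-0.001],"twist": 0,"jaw": 0.0},
  {"slide": [0,0,0],"twist": 0,"jaw": 0.0},
  {"slide": [0,0,0],"twist": 0,"jaw": 0.0},
  {"slide": [0,0,0],"twist": 0,"jaw": 0.0},
])

```text
t: 33.5
tool_pos: [0.5746, 0.2808, 0.0319]
eef_rot: [[0.334, -0.942, 0.042], [-0.942, -0.335, -0.024], [0.036, -0.031, -0.999]]
ft_force: [0.3, 0.3, 0.3]
opening: 0.005
```

>>> play_rows([
  {"slide": [0,0,-0.001],"twist": 0,"jaw": 0.0},
  {"slide": [0,0,-0.001],"twist": 0,"jaw": 0.0},
  {"slide": [0,0,-0.001],"twist": 0,"jaw": 0.0},
  {"slide": [0,0,-0.001],"twist": 0,"jaw": 0.0},
  {"slide": [0,0,-0.001],"twist": 0,"jaw": 0.0},
  {"slide": [0,0,-0.001],"twist": 0,"jaw": 0.0},
  {"slide": [0,0,-0.001],"twist": 0,"jaw": 0.0},
  {"slide": [0,0,-0.001],"twist": 0,"jaw": 0.0},
  {"slide": [0,0,-0.001],"twist": 0,"jaw": 0.0},
  {"slide": [0,0,-0.001],"twist": 0,"jaw": 0.0},
])

```text
t: 34.5
tool_pos: [0.5748, 0.2808, 0.0312]
eef_rot: [[0.334, -0.942, 0.043], [-0.942, -0.335, -0.024], [0.037, -0.032, -0.999]]
ft_force: [-3.5, -1.6, 9.9]
opening: 0.002
```

>>> play_rows([
  {"slide": [0,0,0.01],"twist": 0,"jaw": 0.0},
  {"slide": [0,0,0.02],"twist": 0,"jaw": 0.0},
  {"slide": [0,0,0.03],"twist": 0,"jaw": 0.0},
  {"slide": [0,-0.01,0.03],"twist": 0,"jaw": 0.0},
  {"slide": [0,-0.03,0.03],"twist": 0,"jaw": 0.0},
  {"slide": [0,-0.04,0.01],"twist": 0,"jaw": 0.0},
  {"slide": [0,-0.04,0],"twist": 0,"jaw": 0.0},
  {"slide": [0,-0.045,0],"twist": 0,"jaw": 0.0},
  {"slide": [0,-0.045,0],"twist": 0,"jaw": 0.0},
  {"slide": [0,-0.04,0],"twist": 0,"jaw": 0.0},
])

```text
t: 35.5
tool_pos: [0.5762, 0.0284, 0.1727]
eef_rot: [[0.343, -0.938, 0.054], [-0.939, -0.344, -0.021], [0.039, -0.043, -0.998]]
ft_force: [1.5, 0.5, 0.9]
opening: -0.003
```

>>> play_rows([
  {"slide": [0,-0.04,0],"twist": 0,"jaw": 0.0},
  {"slide": [0,-0.03,0],"twist": 0,"jaw": 0.0},
  {"slide": [0,-0.02,0],"twist": 0,"jaw": 0.0},
  {"slide": [0,-0.01,0],"twist": 0,"jaw": 0.0},
  {"slide": [0,0,0],"twist": 0,"jaw": 0.0},
  {"slide": [0,0,0],"twist": 0,"jaw": 0.0},
  {"slide": [0,0,0],"twist": 0,"jaw": 0.0},
  {"slide": [0,0,0],"twist": 0,"jaw": 0.0},
  {"slide": [0,0,0],"twist": 0,"jaw": 0.0},
  {"slide": [0,0,0],"twist": 0,"jaw": 0.0},
])

```text
t: 36.5
tool_pos: [0.5765, -0.0769, 0.1761]
eef_rot: [[0.34, -0.938, 0.059], [-0.939, -0.342, -0.022], [0.041, -0.048, -0.998]]
ft_force: [0.5, -0.9, -0.3]
opening: -0.002
```

```bash
python3 look.py d; python3 - <<'E'
import cv2
for n in("top","side"):
    a=cv2.imread(f"pics/{n}0.png").astype(int);b=cv2.imread(f"pics/{n}d.png").astype(int)
    B={"top":dict(beaker=(300,258,336,296),jar=(283,96,313,128),vial=(452,176,480,200)),"side":dict(beaker=(366,198,396,238),jar=(224,192,250,222),vial=(332,130,350,158))}[n]
    for k,(x0,y0,x1,y1) in B.items(): print(n,k,abs(a-b)[y0:y1,x0:x1].mean().round(2))
E
```

```text
[ 0.5765 -0.0769  0.1761] -70.08
top beaker 128.48
top jar 47.61
top vial 1.78
side beaker 1.63
side jar 1.42
side vial 1.76
```

View pics/zd.png

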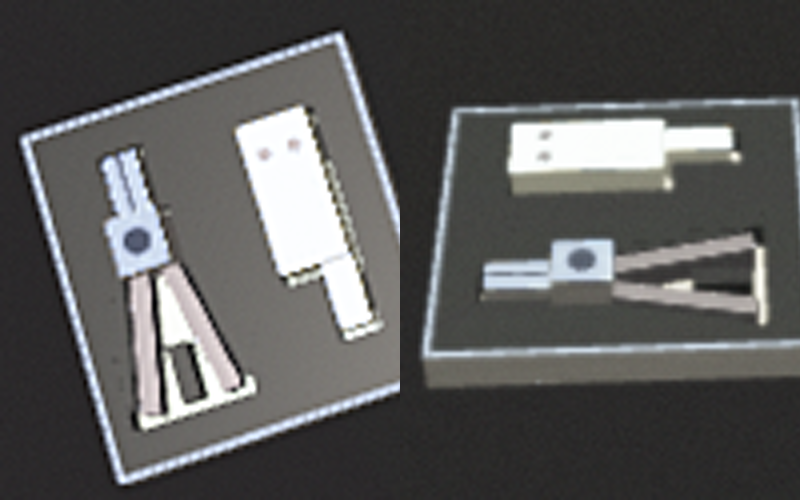

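```bash
python3 - <<'E'
from m import *
from scipy.optimize import brentq
def z(pt,ps):
    ut=(np.array(pt)+.5)/4-.5+[148,150]; vs=(ps+.5)/4-.5+225
    k=brentq(lambda z:proj("side",ray("top",[ut],z))[0,1]-vs,-.05,.15);return round(k*1000,1),tr("top",[pt],k)
for a in(((236,127),174),((302,106),123),((346,256),120),((277,276),169)):print("body corner (41)",z(*a))
print("nose end (33)",z((350,330),151),z((376,320),129)); print("disk (41)",z((137,240),259))
E
```

```text
body corner (41) (37.9, [[67.6, -25.6]])
body corner (41) (40.8, [[66.2, -65.8]])
body corner (41) (40.7, [[-25.7, -64.3]])
body corner (41) (39.9, [[-23.8, -23.6]])
nose end (33) (25.8, [[-64.7, -51.5]]) (28.5, [[-64.5, -67.8]])
disk (41) (40.7, [[21.9, 46.0]])
```

```bash
python3 -c "
from station import workorder
print(workorder.finish_job())"
```

```text
the job is handed in; nothing more can be done
None
```

I put the grey crimper and then the white meter into their own pockets the right way round, pressed both down, and handed the job in at about 37 s of the 72 s allowed.

**Placing:** I set each part in by hand and pressed it down with about 15 N. It stopped at the expected home height, within about 0.1 mm by the arm's own reading. I then pressed again with the fingers shut, using 10–12 N:
- **Meter body, both ends:** stopped at 41.2 mm (expected 41).
- **Crimper nose:** stopped at 31.2 mm (expected 31).

**Final view:** Both parts look seated and level. By triangulation the crimper block is at 40.7 mm and the meter's corners are at 38–41 mm against 41, so nothing stands high. The jar, vial and beaker look unmoved in the side view.

**Checks that disagreed or could not be made:**
- The side camera was off by about 3.7 mm along the tray's length, so I relied on the top view and on the gaps between part and pocket.
- The picture heights for the meter's nose end came out at 26–28 mm against 33. I think that was poorly picked corners, because pressing the body showed it level.
- I did not press the crimper's handles separately. Their tops had triangulated at 23–25 mm against 27, so they were not standing high.
- The arm hid the jar and beaker in the last top view, so I could not check them there.
- The tool's tilt had drifted to about 3.5° by the end. It was about 2.7° when the meter went in, which is why I pressed the parts again.

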